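Index the wheel-drilling jig on by one hole

TASK

The yellow robot wheel sits on the indexing table of a drilling jig. With a fingertip press the plunger button on the turntable's rim fully down, push it round with the turntable clockwise as seen from above to the very next index hole, and let the plunger spring fully up into that hole so that the table is locked again. Turn on by that one hole only, never backwards; leave the wheel seated on the table, and leave the loose things on the bench alone.

Things in the scene. Friction and masses are not known exactly. Their poses are not given: they have to be found in the camera images.
- jig: Green cast bed of the drilling jig, bolted to the bench: x from -165 to 195 mm, y +-125 mm, 14 mm thick. Origin: on the bench, on the turntable's vertical axis; z up. Fixed on it: a round steel index plate, radius 118 mm, top 56 mm above the bench, with 8 index holes of 13.5 mm, one every 45 degrees, at radius 106 mm; and the post of the drill guide.
- turntable (a joint): Angle, rad, of the aluminium turntable (radius 92 mm, top 72 mm above the bench), which carries the plunger on a lug at its rim: 0 at the start, plunger in its first hole; grows clockwise seen from above; the next hole is at 0.785. Light friction, 0.10 N m (0.8 N at the button). Locked while the plunger's pin is in a hole (play about 0.01 rad).
- plunger (a joint): How far the plunger is pressed down, m: 0 fully up (pin in a hole), 0.015 on its stop; the pin clears the index plate from 0.012. Its spring gives 4 N at the top, 10 N at the bottom. Between holes the released pin rides on the plate's underside; at a hole it springs up, and its round nose draws the table in from up to 3 mm (0.03 rad) off.
- button (a point): Centre of the top of the plunger's black button, 32 mm across, 124 mm from the turntable's axis, 92 mm above the bench when up, 77 mm when down. It goes round with the table. A half-round guard about it (inner radius 27 mm, wall 4 mm, top 104 mm above the bench) stands on its clockwise side. A finger pressing the button drags the table round by friction, or bears on the guard if it slips.
- table_top (a point): Centre of the turntable's top face, 72 mm above the bench, on the axis; its x axis points to the button and turns with the table. A steel spigot (17 mm across, 30 mm high) stands here and centres the wheel.
- wheel: Robot wheel, yellow ribbed tread, black hub with 8 bosses, 102 mm across, 38 mm high, 0.25 kg, lying flat and loose on the turntable over its spigot and between two drive pins (play about 0.1 rad), so it goes round with the table. Origin: centre of its underside; top 110 mm above the bench. Not to be lifted.
- spare_wheel: Small loose grey wheel lying flat on the bench beside the jig, 72 mm across, 34 mm high; origin centre of its underside. To be left alone.
- tape_roll: Loose roll of cream masking tape lying flat on the bench beside the jig, 96 mm across, 25 mm high; origin centre of its underside. To be left alone.
- screwdriver: Loose screwdriver with black handle lying on the bench beside the jig, 170 mm long along its x axis; origin under its middle. To be left alone.
- drill_bush (a point): Top of the drill bush (26 mm across), 131 mm above the bench, at x = 31 mm of the jig, over the wheel, on the far side of the axis from the button's path. Fixed. A steel arm 26 mm wide, 114 to 126 mm above the bench, runs from it along the jig's +x to a post at x 163 to 193 mm, y +-23 mm.

How it is judged:
On the way, in this order (a step that is already met when the one before it is completed fails the run):
1. the plunger is pressed fully down with the table still at its first hole (value of joint plunger above 0.012 m and value of joint turntable below 0.1 rad), for 0.05 s.
2. the table is between the holes with the plunger's pin down, out of the hole (value of joint plunger above 0.01 m and value of joint turntable between 0.3 and 0.7 rad), for 0.05 s.
At the end, for the whole second after the job is handed in: The turntable stands one hole on (0.785 rad clockwise of its start, within 0.03), the plunger is fully up in that hole (less than 2 mm down), and the wheel still lies seated on the table (less than 3 mm up, 4 mm off centre, within 0.2 rad of the table's own angle) (value of joint turntable between 0.755 and 0.815 rad and value of joint plunger below 0.002 m and z of wheel in the frame of table_top below 0.003 m and horizontal distance between wheel and table_top below 0.004 m and angle between the x axis of wheel and the x axis of table_top, either way round below 0.2 rad); the robot touches nothing.
It fails at once if the wheel is lifted off the turntable (z of wheel in the frame of table_top above 0.008 m).
It fails at once if the table is turned the wrong way (value of joint turntable below -0.1 rad).
It fails at once if the table is turned more than half a step past the next hole (value of joint turntable above 1.18 rad).
It fails at once if a loose thing on the bench is disturbed (distance of any of spare_wheel, tape_roll, screwdriver from where it was at the start of the episode above 0.02 m).
It also fails if it takes over 40 s, if anything falls off the work surface, if the arm or the gripper's body presses on something with over 40 N, if the wrist force passes 120 N, or if a joint passes its speed limit or range.

ROBOT

A 6-joint arm with a two-finger parallel gripper is mounted at the origin on the work surface. World frame = base frame: x ahead of the robot, y to its left, z up, the work surface at z = 0. Lengths are in m, angles in rad, forces in N, time in s.
With the tool pointing down it reaches from about 0.3 to 0.75 m from the base axis. Payload 8.5 kg.
Tool frame: the origin (TCP) lies at the very end of the fingers, on their centre line; the grasp point (between the pads) lies 19 mm behind it; z points along the fingers, y is the direction in which the jaws open and shut (so a half turn about z gives the same grasp; the last joint's range is limited). The gripper opens to 85 mm and grips with 20 to 120 N. Pads are 22 mm wide; open, the fingers measure 114 mm over their backs; the gripper's body (76 mm by 85 mm) begins 54 mm behind the grasp point. The pads swing forward as they close: fully open they stand 13 mm farther back than shut.
Start: joints at [1.008, 0.381, 1.297, -0, 1.464, -0.215], TCP at [0.187, 0.517, 0.231] pointing down, gripper open.
Joint ranges: [-3.11, 3.11], [-0.89, 2.33], [0.22, 2.48], [-1.42, 4.56], [0.17, 2.85], [-2.88, 2.88]. Speed limits (rad/s): [2.39, 2.39, 3.14, 3.14, 3.14, 3.14].

INTERFACE

Orientations are given as a unit quaternion [x, y, z, w].
In Python, from rig import observe, get_image, job_done gives the robot as it stands. The module is installed in compiled form; this text tells all that it offers.
- The arm moves only by the tool arm_command, never from a script. Its argument "deltas" is a list of rows, each an object of numbers: "dx", "dy", "dz": the shift along the world's x, y, z in m; "spin": the turn about the world's z in degrees. A call has exactly 8 rows; each row shifts and turns the commanded pose from where the row before left it; what a row does not reach is not made up. A row lasts 1/10 s, in which the tool goes at most 50 mm and 8.59 degrees, less where a joint would pass 70% of its speed; a pose out of reach is approached as far as the arm can. A call is refused whole if a number of a shift passes 0.05 or a number of a turn 8.59, either way. A call with a gripper value outside its range is refused whole. "fingers" is the gripper's target within -1 to 1 (fully open at 1, half-way at 0, shut at -1), set as the call begins (left out, the last holds). The fingers move at their own pace and stop on an object; "newtons" is the grip in N (left out, the last holds). Time passes only in rows, so rows that do not move let the fingers close, or fill a call up. It gives the time, the measured TCP pose, the force and the opening at its end, in the units of the state.
- observe(): the state, without advancing time (a new reading comes with each control period).
- get_image(name): name is "scene" or "top"; returns a dict with "color" (400x640x3 uint8, red, green, blue), "fx", "fy", "cx", "cy" (pixels), "pose" (4x4, takes a point from camera to world coordinates). Camera axes: x right, y down, z forward; pixel columns grow to the right and rows downward; lengths in m; the calibration is good to about 2 mm. A picture is of the moment at which its call begins. There is no depth.
- job_done(): hands the job in, once; it reports no verdict.
The state is a dict: "t": time; "joint_pos": joint angles; "qd": joint speeds; "effort": joint torques, N m; "position": TCP position; "tool_rot": TCP orientation; "ft_force": force on the tool from outside, world axes, zero at the start; "ft_torque": the same for the moment, N m; "finger_gap": opening from 0.0 (shut) to 1.0 (fully open).
Only numpy, scipy, OpenCV 4.12 (cv2) and the standard library are available. Lean on these libraries where they do the work, as an engineer would, in place of code of your own. Each camera call takes 0.05 s, during which the arm holds its last target. There are 200 camera calls.

## Working session

There is one attempt and no reset: what is moved stays moved. The work goes in short steps, Python scripts to look and compute and a tool call to move; the robot and the scene stay as the last step left them, time stands still between calls to the robot, and variables do not carry over. Pictures are saved under pics/ and viewed, about 8 in all and at most 12, crops included, and the job is handed in when it is done.

Besides the shell and the picture viewer there is one more tool, called after "Emit:" as a command line: name --argument value ..., lists and objects as JSON in quotes. arm_command: Moves the arm, as the interface text tells. Its arguments: {"type":"object","properties":{"deltas":{"type":"array"},"fingers":{"type":"number"},"newtons":{"type":"number"}},"required":["deltas"]}

```bash
mkdir -p pics; python3 - <<'E'
from rig import *
import cv2,numpy as np
for n in("top","scene"):
    i=get_image(n); cv2.imwrite(f"pics/{n}0.png",i["color"][...,::-1]); print(n,i["fx"],i["fy"],i["cx"],i["cy"]);print(np.round(i["pose"],4).tolist())
s=observe();print(s["t"],s["position"],s["tool_rot"],s["finger_gap"])
E
```

```text
top 520.9943745540616 520.9943745540616 321.20879154288644 196.9545322346369
[[-0.0044, -0.9985, 0.0552, 0.5757], [-0.9998, 0.0033, -0.021, 0.0671], [0.0208, -0.0553, -0.9983, 1.2895], [0.0, 0.0, 0.0, 1.0]]
scene 362.5881487497212 362.5881487497212 324.8498095017934 203.05062791709773
[[-0.8795, 0.3466, -0.3262, 0.8872], [0.4759, 0.6538, -0.5883, 0.5465], [0.0094, -0.6726, -0.74, 0.6992], [0.0, 0.0, 0.0, 1.0]]
0.1 [0.18732789 0.51684586 0.23076677] [ 1.73030867e-01  9.84916186e-01 -6.05929795e-04 -2.40342583e-04] 1.0011193475581486
```

View pics/top0.png

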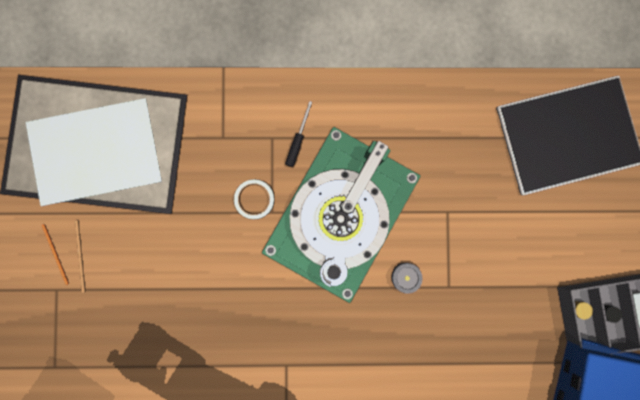

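View pics/scene0.png

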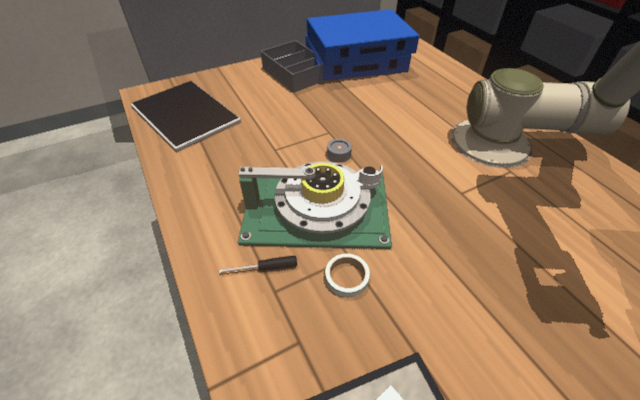

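```bash
cat > h.py <<'E'
import cv2,numpy as np
from rig import *
def ray(i,u,v,z):
    d=i["pose"][:3,:3]@np.array([(u-i["cx"])/i["fx"],(v-i["cy"])/i["fy"],1]);o=i["pose"][:3,3]
    return o+d*(z-o[2])/d[2]
def proj(i,p):
    q=i["pose"][:3,:3].T@(np.array(p)-i["pose"][:3,3]);return q[0]/q[2]*i["fx"]+i["cx"],q[1]/q[2]*i["fy"]+i["cy"]
def button(i,box,thr=60):
    x0,y0,x1,y1=box;m=(i["color"][y0:y1,x0:x1].max(2)<thr).astype(np.uint8)
    n,l,s,c=cv2.connectedComponentsWithStats(m);k=1+s[1:,4].argmax();return c[k]+[x0,y0],s[k]
E
python3 - <<'E'
from h import *
i=get_image("top");j=get_image("scene")
for im,b,n in((i,(318,255,350,290),"top"),(j,(355,160,385,190),"scene")):
    c,s=button(im,b);print(n,c,s,ray(im,*c,.092))
    h=cv2.cvtColor(im["color"],cv2.COLOR_RGB2HSV);m=cv2.inRange(h,(22,120,100),(35,255,255));m[:,:280]=0;m[:140]=0;m[:,420:]=0
    p=cv2.findNonZero(m);e=cv2.minEnclosingCircle(p);print("yellow",e,ray(im,*e[0],.110))
# plate circle: non-green, light gray
h=cv2.cvtColor(i["color"],cv2.COLOR_RGB2HSV)
g=cv2.inRange(h,(45,60,30),(90,255,255));p=cv2.findNonZero(g);r=cv2.minAreaRect(p);print("bed",r,[ray(i,*q,.014).round(4).tolist() for q in cv2.boxPoints(r)],ray(i,*r[0],.014))
a=cv2.resize(i["color"][120:310,250:430],None,fx=4,fy=4,interpolation=cv2.INTER_CUBIC)[:600*2]
b=cv2.resize(j["color"][140:260,230:410],None,fx=4,fy=4,interpolation=cv2.INTER_CUBIC)
cv2.imwrite("pics/a.png",a[160:760,:,::-1]);cv2.imwrite("pics/b.png",b[...,::-1])
E
```

```text
Traceback (most recent call last):
  File "h.py", line 10, in button
    n,l,s,c=cv2.connectedComponentsWithStats(m);k=1+s[1:,4].argmax();return c[k]+[x0,y0],s[k]
                                                    ~~~~~~~~~~~~~~^^
ValueError: attempt to get argmax of an empty sequence
```

```bash
sed -i 's/thr=60/thr=110/' h.py
python3 - <<'E'
from h import *
i=get_image("top");j=get_image("scene")
a=cv2.resize(i["color"][160:310,250:430],None,fx=4,fy=4,interpolation=cv2.INTER_CUBIC)
cv2.imwrite("pics/a.png",a[...,::-1])
print(i["color"][258:288:3,334].max(1),i["color"][272,315:352:2].max(1))
for im,b,n in((i,(318,255,350,290),"top"),(j,(355,160,385,190),"scene")):
    c,s=button(im,b);print(n,c,s,ray(im,*c,.092))
    h=cv2.cvtColor(im["color"],cv2.COLOR_RGB2HSV);m=cv2.inRange(h,(22,120,100),(35,255,255));m[:,:280]=0;m[:140]=0;m[:,420:]=0
    p=cv2.findNonZero(m);e=cv2.minEnclosingCircle(p);print("yellow",e,ray(im,*e[0],.110))
h=cv2.cvtColor(i["color"],cv2.COLOR_RGB2HSV)
g=cv2.inRange(h,(45,60,30),(90,255,255));g[:,:250]=0;g[:,440:]=0;p=cv2.findNonZero(g);r=cv2.minAreaRect(p);q=np.array([ray(i,*q,.014) for q in cv2.boxPoints(r)]);print("bed",q.round(4).tolist(),q.mean(0),np.linalg.norm(np.diff(q,axis=0),axis=1))
E
```

```text
[218 231 164  67  75  78  74 166 235 200] [128 127 125 215 188 226 135  74  77  75  75  73  79 193 235 234 173 142
 135]
top [333.448 271.928] [ 10  11  12  13 125] [0.47023285 0.01471112 0.092     ]
yellow ((366.0, 240.5), 55.56312561035156) [ 0.54197747 -0.05857031  0.11      ]
scene [366.34027778 181.31944444] [  5  13  16  17 144] [0.49815841 0.04849443 0.092     ]
yellow ((323.0, 183.5), 21.731412887573242) [0.60221575 0.02247837 0.11      ]
bed [[0.5111, 0.1871, 0.014], [0.8376, 0.0022, 0.014], [0.713, -0.2156, 0.014], [0.3891, -0.0273, 0.014]] [ 0.61269858 -0.01343137  0.014     ] [0.3752511  0.25094283 0.37459476]
```

View pics/a.png

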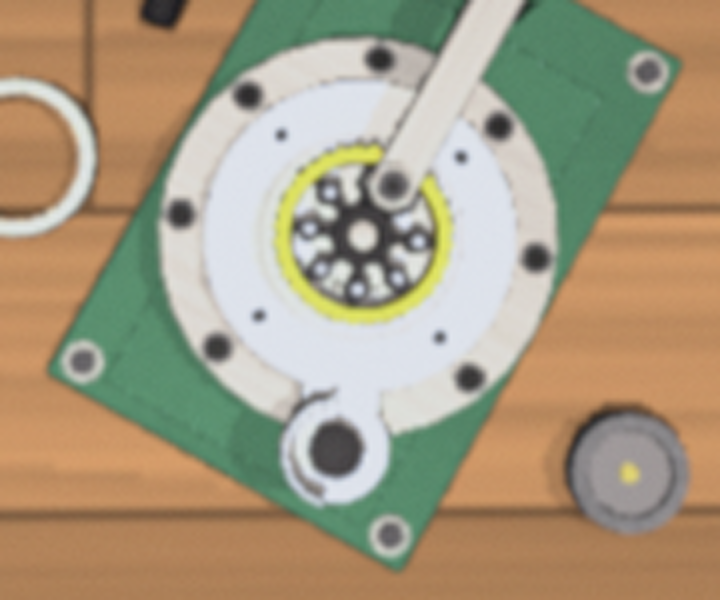

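```bash
python3 - <<'E'
from h import *
i=get_image("top");j=get_image("scene")
c=ray(i,339.5,219,.056);w=ray(i,340.75,218.5,.11);b=ray(i,333.45,271.93,.092)
bb=ray(i,250+334.5/4,160+448/4,.092);ws=ray(j,323,183.5,.110)
h=ray(i,250+379/4,160+58/4,.056)
print("holes c",c,"wheel",w,ws,"btn",b,bb,"far hole",h,np.linalg.norm(h[:2]-c[:2]))
for q in(c,w): print(np.linalg.norm((b-q)[:2]))
print("btn in scene",proj(j,b),"predicted from far hole",c[:2]+(c-h)[:2]*124/106)
cv2.imwrite("pics/b.png",cv2.resize(j["color"][145:245,230:410],None,fx=4,fy=4,interpolation=cv2.INTER_CUBIC)[...,::-1])
for C in (.5*(c+w),):
  r=(b-C)[:2]; 
  for a in np.arange(0,.86,.05): pass
  print(C,np.degrees(np.arctan2(r[1],r[0])))
E
```

```text
holes c [ 0.59149818 -0.00191576  0.056     ] wheel [ 0.59192688 -0.00173423  0.11      ] [0.60221575 0.02247837 0.11      ] btn [0.47022828 0.01470658 0.092     ] [0.47006683 0.01430726 0.092     ] far hole [ 0.69725276 -0.0150929   0.056     ] 0.10657236434677128
0.12240380257733942
0.1228041099204333
btn in scene (np.float64(368.4266910551516), np.float64(169.19376409351395)) predicted from far hole [0.46778527 0.013499  ]
[ 0.59171253 -0.001825    0.083     ] 172.2507900175224
```

View pics/b.png

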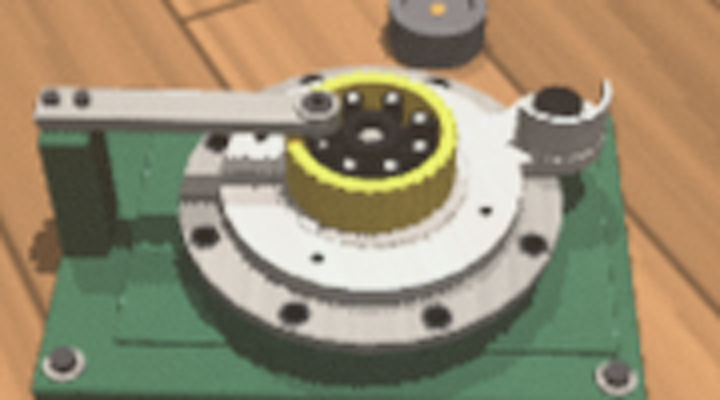

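Emit:
arm_command --deltas '[{"dx": 0.0176,"dy": -0.0314},{"dx": 0.0176,"dy": -0.0314},{"dx": 0.0176,"dy": -0.0314},{"dx": 0.0176,"dy": -0.0314},{"dx": 0.0176,"dy": -0.0314},{"dx": 0.0176,"dy": -0.0314},{"dx": 0.0176,"dy": -0.0314},{"dx": 0.0176,"dy": -0.0314}]' --fingers -1 --newtons 40

```text
invalid input
```

Emit:
arm_command --deltas '[{"dx": 0.0176,"dy": -0.0314},{"dx": 0.0176,"dy": -0.0314},{"dx": 0.0176,"dy": -0.0314},{"dx": 0.0176,"dy": -0.0314},{"dx": 0.0176,"dy": -0.0314},{"dx": 0.0176,"dy": -0.0314},{"dx": 0.0176,"dy": -0.0314},{"dx": 0.0176,"dy": -0.0314}]'

```text
invalid input
```

Emit:
arm_command --deltas '[{"dz": -0.02},{"dz": -0.02},{"dz": -0.02},{"dz": -0.02},{"dz": -0.02},{"dz": -0.01},{},{}]'

```text
invalid input
```

Emit:
arm_command --deltas '[{"dx": 0.0176,"dy": -0.0314,"dz": 0,"spin": 0},{"dx": 0.0176,"dy": -0.0314,"dz": 0,"spin": 0},{"dx": 0.0176,"dy": -0.0314,"dz": 0,"spin": 0},{"dx": 0.0176,"dy": -0.0314,"dz": 0,"spin": 0},{"dx": 0.0176,"dy": -0.0314,"dz": 0,"spin": 0},{"dx": 0.0176,"dy": -0.0314,"dz": 0,"spin": 0},{"dx": 0.0176,"dy": -0.0314,"dz": 0,"spin": 0},{"dx": 0.0176,"dy": -0.0314,"dz": 0,"spin": 0}]' --fingers -1 --newtons 40

```text
t: 1.2
position: [0.3287, 0.2645, 0.2315]
tool_rot: [0.173, 0.985, 0.0, 0.0]
ft_force: [0.3, 0.6, -0.9]
finger_gap: 0.001
```

Emit:
arm_command --deltas '[{"dx": 0.0176,"dy": -0.0314,"dz": 0,"spin": 0},{"dx": 0.0176,"dy": -0.0314,"dz": 0,"spin": 0},{"dx": 0.0176,"dy": -0.0314,"dz": 0,"spin": 0},{"dx": 0.0176,"dy": -0.0314,"dz": 0,"spin": 0},{"dx": 0.0176,"dy": -0.0314,"dz": 0,"spin": 0},{"dx": 0.0176,"dy": -0.0314,"dz": 0,"spin": 0},{"dx": 0.0176,"dy": -0.0314,"dz": 0,"spin": 0},{"dx": 0.0176,"dy": -0.0314,"dz": 0,"spin": 0}]'

```text
t: 2.0
position: [0.4696, 0.0132, 0.2314]
tool_rot: [0.173, 0.985, 0.0, 0.0]
ft_force: [1.0, 0.9, 0.0]
finger_gap: 0.0
```

Emit:
arm_command --deltas '[{"dx": 0,"dy": 0,"dz": -0.02,"spin": 0},{"dx": 0,"dy": 0,"dz": -0.02,"spin": 0},{"dx": 0,"dy": 0,"dz": -0.02,"spin": 0},{"dx": 0,"dy": 0,"dz": -0.02,"spin": 0},{"dx": 0,"dy": 0,"dz": -0.02,"spin": 0},{"dx": 0,"dy": 0,"dz": -0.02,"spin": 0},{"dx": 0,"dy": 0,"dz": 0,"spin": 0},{"dx": 0,"dy": 0,"dz": 0,"spin": 0}]'

```text
t: 2.8
position: [0.4693, 0.0146, 0.1118]
tool_rot: [0.173, 0.985, -0.0, 0.0]
ft_force: [0.2, -0.0, 0.3]
finger_gap: 0.004
```

```bash
python3 - <<'E'
from h import *
s=observe();print(s["t"],s["position"],s["ft_force"])
j=get_image("scene");cv2.imwrite("pics/c.png",cv2.resize(j["color"][100:230,290:450],None,fx=4,fy=4,interpolation=cv2.INTER_CUBIC)[...,::-1])
E
```

```text
2.8 [0.46928756 0.01461274 0.1117896 ] [ 0.15553711 -0.04806823  0.31456114]
```

View pics/c.png

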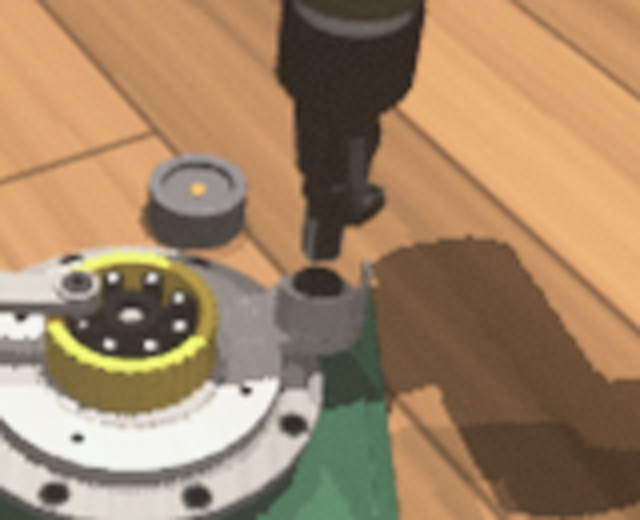

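```bash
python3 - <<'E'
from h import *
j=get_image("top");a=j["color"][190:310,260:380]
k=get_image("scene")["color"][130:180,345:395]
a=cv2.resize(a,(480,480),interpolation=cv2.INTER_CUBIC);k=cv2.convertScaleAbs(cv2.resize(k,(300,480),interpolation=cv2.INTER_CUBIC),alpha=2.5)
cv2.imwrite("pics/d.png",np.hstack([a,k])[...,::-1])
E
```

```text
(no output)
```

View pics/d.png

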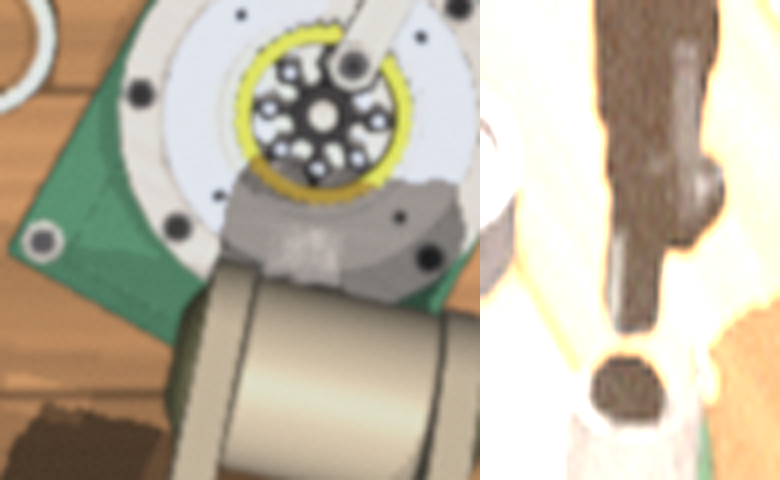

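```bash
python3 - <<'E'
from h import *
j=get_image("scene");t=np.array([.4693,.0146,.1118]);print(proj(j,t))
from scipy.optimize import fsolve
for u in((385.,150.),(383,155),(380,156)):
  for n,a in(("y",[.341,.94,0]),("x",[-.94,.341,0])):
    print(u,n,fsolve(lambda p:np.array(proj(j,t+p[0]*np.array(a)+[0,0,p[1]]))-u,[0,.03]))
E
```

```text
(np.float64(369.5214248144709), np.float64(163.02278438425802))
(385.0, 150.0) y [0.08861096 0.11278547]
(385.0, 150.0) x [0.03382646 0.0368706 ]
(383, 155) y [0.08198946 0.09397639]
(383, 155) x [0.03092906 0.02181299]
(380, 156) y [0.06502697 0.07697942]
(380, 156) x [0.0238098  0.01951286]
```

Emit:
arm_command --deltas '[{"dx": 0,"dy": 0,"dz": 0,"spin": 6},{"dx": 0,"dy": 0,"dz": 0,"spin": 6},{"dx": 0,"dy": 0,"dz": 0,"spin": 6},{"dx": 0,"dy": 0,"dz": 0,"spin": 6},{"dx": 0,"dy": 0,"dz": 0,"spin": 6},{"dx": 0,"dy": 0,"dz": 0,"spin": 6},{"dx": 0,"dy": 0,"dz": 0,"spin": 6},{"dx": 0,"dy": 0,"dz": 0,"spin": 6}]'

```text
t: 3.8
position: [0.4693, 0.0146, 0.112]
tool_rot: [-0.245, 0.97, -0.0, 0.001]
ft_force: [0.3, 0.2, 0.6]
finger_gap: -0.002
```

Emit:
arm_command --deltas '[{"dx": 0,"dy": 0,"dz": 0,"spin": 6},{"dx": 0,"dy": 0,"dz": 0,"spin": 6},{"dx": 0,"dy": 0,"dz": 0,"spin": 6},{"dx": 0,"dy": 0,"dz": 0,"spin": 6},{"dx": 0,"dy": 0,"dz": 0,"spin": 6},{"dx": 0,"dy": 0,"dz": 0,"spin": 6},{"dx": 0,"dy": 0,"dz": 0,"spin": 6},{"dx": 0,"dy": 0,"dz": 0,"spin": 0}]'

```text
t: 4.6
position: [0.4728, 0.042, 0.1105]
tool_rot: [-0.561, 0.827, -0.014, -0.012]
ft_force: [-0.7, -0.5, 0.5]
finger_gap: -0.001
```

```bash
python3 - <<'E'
from h import *
s=observe();print(s["t"],s["position"],s["tool_rot"],s["joint_pos"])
k=get_image("scene")["color"][100:190,320:420]
cv2.imwrite("pics/e.png",cv2.convertScaleAbs(cv2.resize(k,None,fx=6,fy=6,interpolation=cv2.INTER_CUBIC),alpha=2.)[...,::-1])
E
```

```text
4.6 [0.47275264 0.04199144 0.11047343] [-0.56128158  0.82741755 -0.01449563 -0.0115355 ] [-0.14093269  0.38910892  1.68432268 -0.04224383  1.06613797 -2.88343865]
```

View pics/e.png

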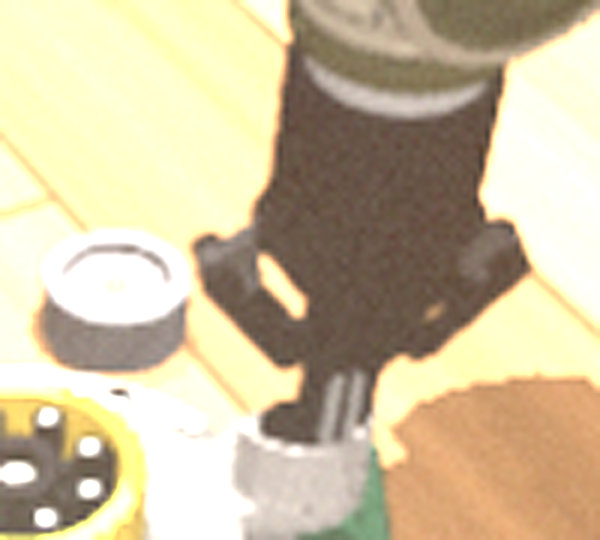

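```bash
python3 - <<'E'
from h import *
from scipy.optimize import fsolve
from scipy.spatial.transform import Rotation as R
s=observe();j=get_image("scene");t=s["position"];M=R.from_quat(s["tool_rot"]).as_matrix();print(M.round(3),proj(j,t))
for u in((415,355),(285,365),(400,345),(525,265),(200,255)):
  p=[320+u[0]/6,100+u[1]/6]
  for e in(-.012,0,.012):
    print(u,e,fsolve(lambda q:np.array(proj(j,t+M@[e,q[0],-q[1]]))-p,[0,.03]).round(4))
E
```

```text
[[-0.371 -0.928 -0.003]
 [-0.928  0.371 -0.037]
 [ 0.035 -0.011 -0.999]] (np.float64(374.3626792425176), np.float64(170.4469083808607))
(415, 355) -0.012 [0.0261 0.0455]
(415, 355) 0 [0.0307 0.034 ]
(415, 355) 0.012 [0.0354 0.0226]
(285, 365) -0.012 [-0.0242  0.0444]
(285, 365) 0 [-0.0206  0.033 ]
(285, 365) 0.012 [-0.0169  0.0215]
(400, 345) -0.012 [0.0193 0.0511]
(400, 345) 0 [0.0239 0.0398]
(400, 345) 0.012 [0.0284 0.0285]
(525, 265) -0.012 [0.0606 0.0874]
(525, 265) 0 [0.066  0.0768]
(525, 265) 0.012 [0.0714 0.0662]
(200, 255) -0.012 [-0.0617  0.101 ]
(200, 255) 0 [-0.0588  0.0907]
(200, 255) 0.012 [-0.0559  0.0804]
```

Emit:
arm_command --deltas '[{"dx": 0,"dy": 0,"dz": 0.02,"spin": 0},{"dx": 0,"dy": 0,"dz": 0,"spin": -7},{"dx": 0,"dy": 0,"dz": 0,"spin": -7},{"dx": 0,"dy": 0,"dz": 0,"spin": -7},{"dx": 0,"dy": 0,"dz": 0,"spin": -7},{"dx": 0,"dy": 0,"dz": 0,"spin": -7},{"dx": 0,"dy": 0,"dz": 0,"spin": -7},{"dx": 0,"dy": 0,"dz": 0,"spin": -7}]'

```text
t: 5.5
position: [0.4727, 0.0403, 0.1302]
tool_rot: [-0.162, 0.987, -0.008, -0.017]
ft_force: [0.2, 0.0, 0.2]
finger_gap: 0.001
```

Emit:
arm_command --deltas '[{"dx": 0,"dy": 0,"dz": 0,"spin": -7},{"dx": 0,"dy": 0,"dz": 0,"spin": -7},{"dx": 0,"dy": 0,"dz": 0,"spin": -7},{"dx": 0,"dy": 0,"dz": 0,"spin": -7},{"dx": 0,"dy": 0,"dz": 0,"spin": -7},{"dx": 0,"dy": 0,"dz": 0,"spin": -7},{"dx": 0,"dy": 0,"dz": 0,"spin": -7},{"dx": 0,"dy": 0,"dz": 0,"spin": -7}]'

```text
t: 6.3
position: [0.4727, 0.0403, 0.1303]
tool_rot: [0.32, 0.947, 0.001, -0.018]
ft_force: [1.0, 0.2, 0.4]
finger_gap: 0.005
```

Emit:
arm_command --deltas '[{"dx": 0,"dy": 0,"dz": 0,"spin": -7},{"dx": 0,"dy": 0,"dz": 0,"spin": -7},{"dx": 0,"dy": 0,"dz": 0,"spin": -7},{"dx": 0,"dy": 0,"dz": 0,"spin": -7},{"dx": 0,"dy": 0,"dz": 0,"spin": -7},{"dx": 0,"dy": 0,"dz": 0,"spin": -7},{"dx": 0,"dy": 0,"dz": 0,"spin": 0},{"dx": 0,"dy": 0,"dz": 0,"spin": 0}]'

```text
t: 7.1
position: [0.4727, 0.0405, 0.1301]
tool_rot: [0.635, 0.773, 0.008, -0.017]
ft_force: [-0.1, 0.3, 0.3]
finger_gap: -0.001
```

```bash
python3 - <<'E'
from h import *
s=observe();print(s["t"],s["position"],s["tool_rot"],s["joint_pos"],s["ft_force"])
q=s["tool_rot"];print("jaw",np.degrees(np.arctan2(q[1]**2-q[0]**2,2*q[0]*q[1])))
j=get_image("top");a=j["color"];print(a[272,334])
E
```

```text
7.1 [0.47270976 0.04054846 0.1301442 ] [ 0.6347142   0.77252106  0.00762398 -0.01705797] [-0.18146447  0.36460324  1.65286882  0.03278317  1.14677114 -0.39052423] [-0.09114279  0.25755221  0.28404812]
jaw 11.185984790645199
[186 173 150]
```

Emit:
arm_command --deltas '[{"dx": -0.0037,"dy": -0.013,"dz": 0,"spin": -6},{"dx": 0,"dy": -0.013,"dz": 0,"spin": -6},{"dx": 0,"dy": 0,"dz": 0,"spin": -7},{"dx": 0,"dy": 0,"dz": -0.01,"spin": 0},{"dx": 0,"dy": 0,"dz": -0.01,"spin": 0},{"dx": 0,"dy": 0,"dz": -0.01,"spin": 0},{"dx": 0,"dy": 0,"dz": 0,"spin": 0},{"dx": 0,"dy": 0,"dz": 0,"spin": 0}]'

```text
t: 7.95
position: [0.4689, 0.0151, 0.0996]
tool_rot: [0.754, 0.657, 0.01, -0.016]
ft_force: [0.6, 0.1, -0.8]
finger_gap: 0.001
```

Emit:
arm_command --deltas '[{"dx": 0,"dy": 0,"dz": -0.005,"spin": 0},{"dx": 0,"dy": 0,"dz": -0.005,"spin": 0},{"dx": 0,"dy": 0,"dz": -0.003,"spin": 0},{"dx": 0,"dy": 0,"dz": 0,"spin": 0},{"dx": 0,"dy": 0,"dz": 0,"spin": 0},{"dx": 0,"dy": 0,"dz": 0,"spin": 0},{"dx": 0,"dy": 0,"dz": 0,"spin": 0},{"dx": 0,"dy": 0,"dz": 0,"spin": 0}]'

```text
t: 8.75
position: [0.4692, 0.015, 0.0871]
tool_rot: [0.754, 0.656, 0.01, -0.015]
ft_force: [-0.4, 0.4, 4.6]
finger_gap: 0.002
```

Emit:
arm_command --deltas '[{"dx": 0,"dy": 0,"dz": -0.004,"spin": 0},{"dx": 0,"dy": 0,"dz": -0.003,"spin": 0},{"dx": 0,"dy": 0,"dz": -0.003,"spin": 0},{"dx": 0,"dy": 0,"dz": -0.001,"spin": 0},{"dx": 0,"dy": 0,"dz": 0,"spin": 0},{"dx": 0,"dy": 0,"dz": 0,"spin": 0},{"dx": 0,"dy": 0,"dz": 0,"spin": 0},{"dx": 0,"dy": 0,"dz": 0,"spin": 0}]'

```text
t: 9.55
position: [0.4692, 0.015, 0.0765]
tool_rot: [0.754, 0.656, 0.011, -0.015]
ft_force: [-0.7, 0.5, 12.4]
finger_gap: -0.001
```

Emit:
arm_command --deltas '[{"dx": 0,"dy": 0,"dz": -0.0005,"spin": 0},{"dx": 0,"dy": 0,"dz": -0.0005,"spin": 0},{"dx": 0,"dy": 0,"dz": 0,"spin": 0},{"dx": 0,"dy": 0,"dz": 0,"spin": 0},{"dx": 0,"dy": 0,"dz": 0,"spin": 0},{"dx": 0,"dy": 0,"dz": 0,"spin": 0},{"dx": 0,"dy": 0,"dz": 0,"spin": 0},{"dx": 0,"dy": 0,"dz": 0,"spin": 0}]'

```text
t: 10.35
position: [0.4692, 0.015, 0.0763]
tool_rot: [0.754, 0.656, 0.011, -0.015]
ft_force: [-4.6, 1.3, 21.9]
finger_gap: 0.005
```

```bash
python3 - <<'E'
import numpy as np
C=np.array([.5915,-.0018]);r=np.array([.4692,.015])-C
P=[]
for a in np.linspace(0,.785,25):
    c,s=np.cos(-a),np.sin(-a);P.append(C+[c*r[0]-s*r[1],s*r[0]+c*r[1]])
print(np.linalg.norm(r),P[-1]);print((np.diff(P,axis=0)*1e4).round(0).astype(int).tolist())
E
```

```text
0.12344849128280184 [0.51686108 0.09652884]
[[6, 40], [7, 40], [9, 39], [10, 39], [11, 39], [13, 38], [14, 38], [15, 37], [16, 37], [17, 36], [19, 36], [20, 35], [21, 35], [22, 34], [23, 33], [24, 32], [25, 31], [26, 31], [27, 30], [28, 29], [29, 28], [30, 27], [31, 26], [32, 25]]
```

Emit:
arm_command --deltas '[{"dx": 0.0006,"dy": 0.004,"dz": 0,"spin": -1.9},{"dx": 0.0007,"dy": 0.004,"dz": 0,"spin": -1.9},{"dx": 0.0009,"dy": 0.0039,"dz": 0,"spin": -1.9},{"dx": 0.001,"dy": 0.0039,"dz": 0,"spin": -1.9},{"dx": 0.0011,"dy": 0.0039,"dz": 0,"spin": -1.9},{"dx": 0.0013,"dy": 0.0038,"dz": 0,"spin": -1.9},{"dx": 0.0014,"dy": 0.0038,"dz": 0,"spin": -1.9},{"dx": 0.0015,"dy": 0.0037,"dz": 0,"spin": -1.9}]'

```text
t: 11.15
position: [0.4771, 0.0463, 0.0763]
tool_rot: [0.835, 0.55, 0.012, -0.014]
ft_force: [-5.8, 1.7, 23.1]
finger_gap: 0.001
```

```bash
python3 - <<'E'
from h import *
s=observe();print(s["t"],s["position"],s["ft_force"])
k=get_image("scene")["color"][120:220,290:410]
cv2.imwrite("pics/f.png",cv2.convertScaleAbs(cv2.resize(k,None,fx=5,fy=5,interpolation=cv2.INTER_CUBIC),alpha=1.5)[...,::-1])
E
```

```text
11.15 [0.47714473 0.04634709 0.07628527] [-5.80307318  1.65836994 23.0901549 ]
```

View pics/f.png

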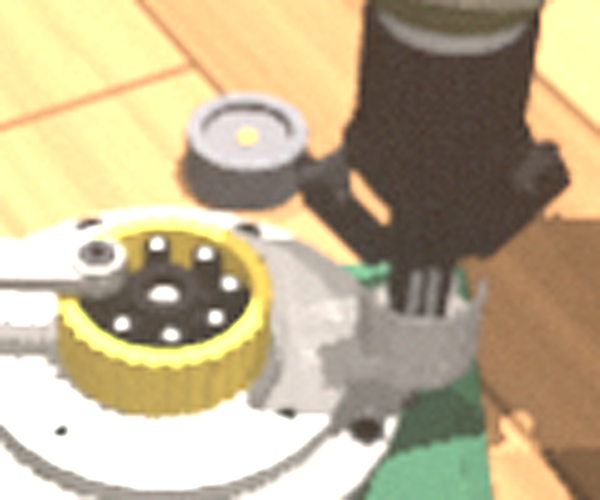

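Emit:
arm_command --deltas '[{"dx": 0.0016,"dy": 0.0037,"dz": 0,"spin": -1.9},{"dx": 0.0017,"dy": 0.0036,"dz": 0,"spin": -1.9},{"dx": 0.0019,"dy": 0.0036,"dz": 0,"spin": -1.9},{"dx": 0.002,"dy": 0.0035,"dz": 0,"spin": -1.9},{"dx": 0.0021,"dy": 0.0035,"dz": 0,"spin": -1.9},{"dx": 0.0022,"dy": 0.0034,"dz": 0,"spin": -1.9},{"dx": 0.0023,"dy": 0.0033,"dz": 0,"spin": -1.9},{"dx": 0.0024,"dy": 0.0032,"dz": 0,"spin": -1.9}]'

```text
t: 12.0
position: [0.493, 0.0746, 0.0763]
tool_rot: [0.9, 0.435, 0.014, -0.013]
ft_force: [-7.9, 4.6, 23.0]
finger_gap: 0.004
```

Emit:
arm_command --deltas '[{"dx": 0.0025,"dy": 0.0031,"dz": 0,"spin": -1.9},{"dx": 0.0026,"dy": 0.0031,"dz": 0,"spin": -1.9},{"dx": 0.0027,"dy": 0.003,"dz": 0,"spin": -1.9},{"dx": 0.0028,"dy": 0.0029,"dz": 0,"spin": -1.9},{"dx": 0.0029,"dy": 0.0028,"dz": 0,"spin": -1.9},{"dx": 0.003,"dy": 0.0027,"dz": 0,"spin": -1.9},{"dx": 0.0031,"dy": 0.0026,"dz": 0,"spin": -1.9},{"dx": 0.0032,"dy": 0.0025,"dz": 0,"spin": -1.9}]'

```text
t: 12.8
position: [0.5158, 0.0979, 0.0764]
tool_rot: [0.95, 0.312, 0.016, -0.012]
ft_force: [-7.4, 8.6, 22.3]
finger_gap: 0.002
```

Emit:
arm_command --deltas '[{"dx": 0,"dy": 0,"dz": 0,"spin": 0},{"dx": 0,"dy": 0,"dz": 0,"spin": 0},{"dx": 0,"dy": 0,"dz": 0.001,"spin": 0},{"dx": 0,"dy": 0,"dz": 0.002,"spin": 0},{"dx": 0,"dy": 0,"dz": 0.002,"spin": 0},{"dx": 0,"dy": 0,"dz": 0.001,"spin": 0},{"dx": 0,"dy": 0,"dz": 0,"spin": 0},{"dx": 0,"dy": 0,"dz": 0,"spin": 0}]'

```text
t: 13.6
position: [0.5159, 0.0971, 0.0811]
tool_rot: [0.95, 0.313, 0.015, -0.011]
ft_force: [-2.1, 4.8, 9.2]
finger_gap: -0.0
```

Emit:
arm_command --deltas '[{"dx": 0,"dy": 0,"dz": 0.001,"spin": 0},{"dx": 0,"dy": 0,"dz": 0.001,"spin": 0},{"dx": 0,"dy": 0,"dz": 0.001,"spin": 0},{"dx": 0,"dy": 0,"dz": 0.001,"spin": 0},{"dx": 0,"dy": 0,"dz": 0,"spin": 0},{"dx": 0,"dy": 0,"dz": 0,"spin": 0},{"dx": 0,"dy": 0,"dz": 0,"spin": 0},{"dx": 0,"dy": 0,"dz": 0,"spin": 0}]'

```text
t: 14.4
position: [0.5159, 0.097, 0.0849]
tool_rot: [0.95, 0.313, 0.015, -0.011]
ft_force: [-0.6, 3.1, 5.9]
finger_gap: 0.0
```

Force still follows the spring at 7 mm down, so the pin is in the hole. Retract straight up.

Emit:
arm_command --deltas '[{"dx": 0,"dy": 0,"dz": 0.003,"spin": 0},{"dx": 0,"dy": 0,"dz": 0.004,"spin": 0},{"dx": 0,"dy": 0,"dz": 0.005,"spin": 0},{"dx": 0,"dy": 0,"dz": 0.01,"spin": 0},{"dx": 0,"dy": 0,"dz": 0.02,"spin": 0},{"dx": 0,"dy": 0,"dz": 0.03,"spin": 0},{"dx": 0,"dy": 0,"dz": 0.03,"spin": 0},{"dx": 0,"dy": 0,"dz": 0.03,"spin": 0}]'

```text
t: 15.2
position: [0.5162, 0.0963, 0.2187]
tool_rot: [0.95, 0.313, 0.016, -0.01]
ft_force: [0.5, -0.1, 0.3]
finger_gap: -0.002
```

Emit:
arm_command --deltas '[{"dx": -0.03,"dy": 0.035,"dz": 0,"spin": 0},{"dx": -0.03,"dy": 0.035,"dz": 0,"spin": 0},{"dx": -0.03,"dy": 0.035,"dz": 0,"spin": 0},{"dx": -0.03,"dy": 0.035,"dz": 0,"spin": 0},{"dx": -0.03,"dy": 0.035,"dz": 0,"spin": 0},{"dx": -0.03,"dy": 0.035,"dz": 0,"spin": 0},{"dx": 0,"dy": 0,"dz": 0,"spin": 0},{"dx": 0,"dy": 0,"dz": 0,"spin": 0}]'

```text
t: 16.0
position: [0.336, 0.3069, 0.2174]
tool_rot: [0.949, 0.314, 0.016, -0.01]
ft_force: [0.3, 0.2, -0.4]
finger_gap: 0.002
```

```bash
python3 - <<'E'
from h import *
s=observe();print(s["t"],s["position"],s["ft_force"])
i=get_image("top");j=get_image("scene")
C=np.array([.5915,-.0018]);b0=np.array([.4702,.0147])-C;a=np.arctan2(b0[1],b0[0])-.785;e=[*(C+.1225*np.array([np.cos(a),np.sin(a)])),.092]
u,v=map(int,proj(i,e));c,st=button(i,(u-9,v-9,u+10,v+10));b=ray(i,*c,.092);r=b[:2]-C
print("pred px",proj(i,e),"found",c,st,b,np.linalg.norm(r),"turn",np.arctan2(b0[1],b0[0])-np.arctan2(r[1],r[0]))
print("scene pred up",proj(j,e),"down",proj(j,[e[0],e[1],.077]))
A=cv2.resize(i["color"][175:295,270:400],(520,480),interpolation=cv2.INTER_CUBIC)
B=cv2.resize(j["color"][150:230,350:396],(276,480),interpolation=cv2.INTER_CUBIC)
cv2.imwrite("pics/g.png",np.hstack([A,B])[...,::-1])
E
```

```text
16.0 [0.33604754 0.30686895 0.21739966] [ 0.34424964  0.23502852 -0.35826307]
pred px (np.float64(297.95592756060154), np.float64(251.43647355363026)) found [297.59322034 251.5       ] [  4   4  12  12 118] [0.51716602 0.09650501 0.092     ] 0.1232453508885824 turn 0.7881700276195889
scene pred up (np.float64(370.4661447394413), np.float64(196.7096425681604)) down (np.float64(369.8074760789794), np.float64(201.1154700035458))
```

View pics/g.png

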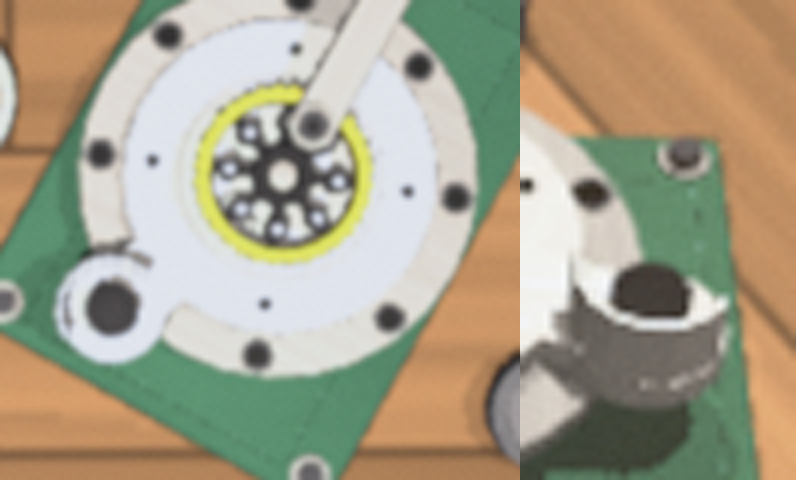

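```bash
python3 -c "
from rig import *
print(job_done())"
```

```text
the job is handed in; nothing more can be done
None
```

The table is one hole on and locked again, as far as my checks show, and I handed the job in. The hand-in gives no verdict. With the fingers shut, I pressed the plunger to its stop (about 22 N). I then carried it 45° clockwise with the table, released it and backed the arm well clear, all in about 16 s.

**Last checks**
- **Turn:** the top camera puts the turn at 0.788 rad; the target is 0.785, within 0.03.
- **Plunger:** while I let go, the force fell with the spring down to about 6 N at 7 mm pressed. Off the hole, the pin would have stopped at 12 mm. In the scene view the button sits about 1.7 px from its expected "up" position and 2.7 px from "down", so I read it as up.
- **Wheel:** in the final top view it looks seated and centred; I did not measure its height or angle.
- **Loose things:** the arm went nowhere near them, but I did not measure their positions again.

**What went wrong**
- **Wrist joint at its limit:** before pressing, a spin I made for clearance ran the last joint to −2.883 rad against a stated −2.88. If that range has no tolerance, it may count as passing the joint's range.
- **Arm displaced:** that same spin pushed the tool about 27 mm sideways and left it tilted about 2°. No contact force showed. I spun back and approached the button again.

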